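# Turn a pen-box lid over on the turning ramp

## Task

The wooden pen-box lid lies hollow side down; turn it over with the turning ramp so that it can be used as a tray. Lean it, hollow side in, on the steep backrest with its lower end on the little ledge and let go of it there; then tip it over the ledge so that it falls on its other face onto the slide and comes to rest hollow side up between the slide's side walls, against the stop at the bottom. Leave everything else on the table where it is.

Things in the scene. Friction and masses are not known exactly. Their poses are not given: they have to be found in the camera images.
- lid: Loose plain light-wood pen-box lid, an open-bottomed tray 160 mm long (its x), 60 wide (y), 22 high (z), 0.10 to 0.17 kg; walls 5 mm, top plate 6 mm, ends alike. Origin: centre of the rim plane (open side); z points from the open side to the flat top. Starts flat on the table, open side down, origin at table height.
- ramp: Fixed grey steel turning ramp, 300 x 110 mm. Origin on the table under its middle; z up; x horizontal, pointing downhill along the slide; y across. Uphill to downhill in x,z (mm): backrest plate at 45 degrees from top edge (-138,175) down to the seat corner (-70,106); ledge square to it, 14 deep, up to the apex (-60,116); slide at 28 degrees, 200 long, down to the stop at (117,22).
- apex (a point): Middle of the ledge's free edge, where the slide begins: ramp (-60, 0, 116) mm. Axes as the ramp's. The slide is smooth and slippery, 84 mm wide between side walls 20 mm high. A lid pushed from behind (ramp +x) until it is past upright over this edge falls onto the slide by itself and slides down to the stop.
- rest_mid (a point): Point on the backrest's upper face, mid-width, 80 mm up the slope from the seat corner, at ramp (-127, 0, 163) mm: where the lid's origin lies when it leans, rim on the backrest, end on the ledge, its z axis tilted 45 degrees towards downhill. It stays put there when let go. Axes as the ramp's.
- rest_top (a point): Middle of the backrest's top edge, ramp (-138, 0, 175) mm; the backrest is 58 mm wide and 4 mm thick. A leaning lid sticks out 63 mm further up the slope beyond this edge (its upper end is 219 to 235 mm above the table), so its hollow side can be pushed from behind there, above the edge. Axes as the ramp's.
- landed (a point): Where the lid's origin lies once it has been turned over and rests against the stop (32 mm high) at the slide's bottom: ramp (56, 0, 79) mm; the lid's z axis then points down, 28 degrees off vertical. Axes as the ramp's.
- book: Bystander: loose closed grey cloth-bound book 95 x 140 x 24 mm lying flat; it and the lid may have changed places. Origin: centre of underside.
- pen_box: Bystander: open wooden box 160 x 60 x 32 mm with pens in it, far side of the table. Origin: centre of underside.
- stamp: Bystander: dark wooden rubber stamp, base 70 x 30 mm, 76 mm high, standing beside the ramp. Origin: centre of underside.
- mug: Bystander: white mug, 80 mm wide, 95 mm high, far side of the table. Origin: centre of underside.
- tape: Bystander: black tape dispenser 130 x 50 x 77 mm at the far left. Origin: centre of underside.
- glue: Bystander: white glue bottle, 44 mm wide, 100 mm high, between the ramp and the lid or book. Origin: centre of underside.
Not all that is in view belongs to the job. What is shaped like the lid but purple is not meant.

How it is judged:
By the outcome, as a careful person would: the job done as asked, in the order asked, and still so for the second after the job is handed in, with the robot touching nothing.
It also fails if it takes over 51 s, if anything falls off the work surface, if the arm or the gripper's body presses on something with over 40 N, if the wrist force passes 120 N, or if a joint passes its speed limit or range.

## Robot

A 6-joint arm with a two-finger parallel gripper is mounted at the origin on the work surface. World frame = base frame: x ahead of the robot, y to its left, z up, the work surface at z = 0. Lengths are in m, angles in rad, forces in N, time in s.
With the tool pointing down it reaches from about 0.35 to 0.775 m from the base axis. Payload 7.3 kg.
Tool frame: the origin (TCP) lies midway between the tips of the shut fingers; the grasp point (between the pads) lies 19 mm behind it (robot.tcp_to_grasp is the distance from the TCP to the grasp point, in m); z points along the fingers, y is the direction in which the jaws open and shut (so a half turn about z gives the same grasp; the last joint's range is limited). The gripper opens to 92 mm and grips with 3 to 60 N. Pads are 19 mm wide; open, the fingers measure 130 mm over their backs; the gripper's body (75 mm by 190 mm) begins 47 mm behind the grasp point.
Start: joints at [0.967, 0.342, 1.524, -0, 1.275, -0.146], TCP at [0.232, 0.471, 0.191] pointing down, gripper open.
Joint ranges: [-2.53, 2.53], [-0.77, 2.02], [0.04, 2.7], [-1, 4.14], [0.28, 2.66], [-3.11, 3.11]. Speed limits (rad/s): [2.57, 2.57, 3.14, 3.14, 3.14, 3.14].

## Interface

Orientations are given as [roll, pitch, yaw] about the fixed x, y, z axes, in that order (R = Rz(yaw) Ry(pitch) Rx(roll)).
In Python, from cell import status, read_camera, camera_info, ticket, robot gives the robot as it stands.
- The arm moves only by the tool jog_arm, never from a script. Its argument "plan" is a list that holds one entry, the list of rows, each a list of 7 numbers: the shift along the tool's x, y, z each as a share of 0.05 m, from -1 to 1, then the turn, a rotation vector about the tool's x, y, z each as a share of 0.15 rad, from -1 to 1, then the opening, from 0 (shut) to 1 (fully open). In form: [[[x, y, z, wx, wy, wz, hand], ...]]. A call has 1 to 20 rows; each row shifts and turns the commanded pose from where the row before left it, along the tool's axes as they then stand; what a row does not reach is not made up. A row lasts 1/8 s, in which the tool goes at most 62.5 mm and 10.7 degrees, less where a joint would pass 70% of its speed; a pose out of reach is approached as far as the arm can. A call with a number of a shift or a turn outside -1 to 1 is refused whole. A call with a gripper value outside its range is refused whole. The fingers move at their own pace and stop on an object; "squeeze" is the grip in N (left out, the last holds). Time passes only in rows, so rows that do not move let the fingers close. It gives the time, the measured TCP pose, the force and the opening at its end, in the units of the state.
- status.observe(): the state, without advancing time (a new reading comes with each control period).
- read_camera(name): name is "side" or "top"; returns (picture, depth): 384x512x3 uint8, red, green, blue; 384x512 float32, m along the optical axis (not along the pixel's ray), 0 where there is no reading.
- camera_info(name): a dict with "mtx" (3x3 intrinsics, pixels), "world_to_cam" (4x4, takes a point from world to camera coordinates). Camera axes: x right, y down, z forward; pixel columns grow to the right and rows downward; lengths in m; the calibration is good to about 2 mm. A picture is of the moment at which its call begins. camera_info takes no time and is no camera call.
- ticket.hand_in(): hands the job in, once; it reports no verdict.
The state is a dict: "time": time; "qpos": joint angles; "qvel": joint speeds; "joint_efforts": joint torques, N m; "tool_pos": TCP position; "tool_rot": TCP orientation; "contact_force": force on the tool from outside, world axes, zero at the start; "torque": the same for the moment, N m; "opening": finger opening in m.
Only numpy, scipy, OpenCV 4.12 (cv2) and the standard library are available. Lean on these libraries where they do the work, as an engineer would, in place of code of your own. Each camera call takes 0.05 s, during which the arm holds its last target.

## Working session

There is one attempt and no reset: what is moved stays moved. The work goes in short steps, Python scripts to look and compute and a tool call to move; the robot and the scene stay as the last step left them, time stands still between calls to the robot, and variables do not carry over. Pictures are saved under pics/ and viewed, and the job is handed in when it is done.

Besides the shell and the picture viewer there is one more tool, called by a JSON object that holds its "op" and its "data". jog_arm: Moves the arm, as the interface text tells. Its arguments: {"type":"object","properties":{"plan":{"type":"array"},"squeeze":{"type":"number"}},"required":["plan"]}

```bash
ls; mkdir -p pics; python3 - <<'E'
from cell import status, read_camera, camera_info, robot
import cv2,numpy as np
print(status.observe()); print([a for a in dir(robot) if a[0]!='_'])
for n in("side","top"):
    p,d=read_camera(n); cv2.imwrite(f"pics/{n}0.png",p[:,:,::-1]); np.savez(f"{n}0.npz",p=p,d=d)
    c=camera_info(n);print(n,c)
E
```

```text
pics
{'time': 0.0, 'qpos': array([ 9.66992900e-01,  3.42705428e-01,  1.52503446e+00, -3.60120960e-05,
        1.27540983e+00, -1.46000369e-01]), 'qvel': array([ 0.00011766, -0.00140908, -0.00078754,  0.00016314,  0.00047224,
       -0.00047164]), 'joint_efforts': array([ 5.81865224e-04, -4.31242454e+01, -2.44225878e+01,  7.20171444e-02,
        5.59405424e-02, -1.61922967e-04]), 'tool_pos': array([0.23175631, 0.47054601, 0.18984791]), 'tool_rot': array([-3.14004714e+00, -1.92455693e-04,  2.68379996e+00]), 'contact_force': array([ 0.65622168, -0.2725709 , -0.08251021]), 'torque': array([ 0.01450843,  0.02228312, -0.01150776]), 'opening': 0.09164433233395028}
['IKError', 'tcp_to_grasp']
side {'mtx': array([[385.21141774,   0.        , 254.3639764 ],
       [  0.        , 385.21141774, 187.8155412 ],
       [  0.        ,   0.        ,   1.        ]]), 'world_to_cam': array([[ 0.98553283, -0.16937353, -0.00613514, -0.51098937],
       [-0.08675267, -0.4730286 , -0.8767656 ,  0.15758031],
       [ 0.14559879,  0.86461352, -0.48087883,  0.85768041],
       [ 0.        ,  0.        ,  0.        ,  1.        ]])}
top {'mtx': array([[485.1938779 ,   0.        , 258.34554355],
       [  0.        , 485.1938779 , 189.62676275],
       [  0.        ,   0.        ,   1.        ]]), 'world_to_cam': array([[-0.02423146, -0.99968494, -0.00654693, -0.00179357],
       [-0.98382774,  0.02500864, -0.17736273,  0.55349972],
       [ 0.17747058,  0.0021433 , -0.98412377,  1.39876352],
       [ 0.        ,  0.        ,  0.        ,  1.        ]])}
```

View pics/side0.png

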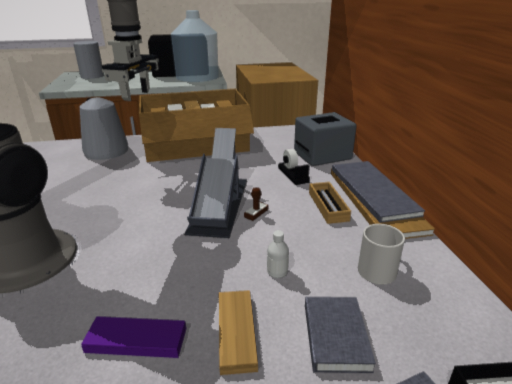

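View pics/top0.png

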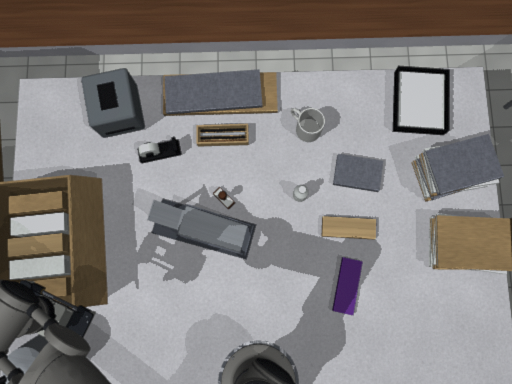

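The top view shows the light-wood lid at about (349,227), the purple decoy at (347,286), and the ramp around (203,228) running downhill to the right (world -y). In the side view the lid is at (238,330) and the ramp at (218,180). Next I'll measure both.

```bash
cat > h.py <<'E'
import numpy as np,cv2
from cell import camera_info
def cloud(n,d):
    c=camera_info(n);K=c["mtx"];T=np.linalg.inv(c["world_to_cam"])
    v,u=np.mgrid[:d.shape[0],:d.shape[1]]
    P=np.stack([(u-K[0,2])/K[0,0]*d,(v-K[1,2])/K[1,1]*d,d],-1)
    W=P@T[:3,:3].T+T[:3,3]; W[d<=0]=np.nan
    return W
def proj(n,X):
    c=camera_info(n);X=np.atleast_2d(X);q=(X@c["world_to_cam"][:3,:3].T+c["world_to_cam"][:3,3])@c["mtx"].T
    return q[:,:2]/q[:,2:]
E
python3 - <<'E'
from h import *
t=np.load("top0.npz");s=np.load("side0.npz")
W=cloud("top",t["d"]);S=cloud("side",s["d"])
# lid
hsv=cv2.cvtColor(t["p"],cv2.COLOR_RGB2HSV)
print(W[227,349],W[286,347],W[300,200],hsv[227,349])
def rect(W,m):
    P=W[m];r=cv2.minAreaRect(P[:,:2].astype(np.float32)*1000);return r,np.median(P[:,2]),m.sum()
m=np.zeros(t["d"].shape,bool);m[205:250,312:385]=1
m&=(W[...,2]>0.015)&(hsv[...,1]>60)
print("lid top",rect(W,m))
hs=cv2.cvtColor(s["p"],cv2.COLOR_RGB2HSV)
m=np.zeros(t["d"].shape,bool);m[280:380,210:265]=1
m&=(S[...,2]>0.018)&(hs[...,1]>60)
print("lid side",rect(S,m))
# ramp
m=np.zeros(t["d"].shape,bool);m[195:262,145:260]=1
m&=(W[...,2]>0.012)
print("ramp top",rect(W,m), np.nanmax(W[m][:,2]))
P=W[m]; 
for z0 in np.arange(.01,.19,.01):
    q=P[(P[:,2]>z0)&(P[:,2]<z0+.01)]
    if len(q): print(round(z0,3),len(q),q.mean(0).round(4),np.ptp(q[:,:2],axis=0).round(3))
E
```

```text
[ 0.43756256 -0.28434398  0.02190602] [ 0.2644628  -0.26817557  0.02402701] [ 0.23360225  0.16616473 -0.00267566] [ 18  95 153]
lid top (((437.5162658691406, -283.35089111328125), (160.24549865722656, 60.08427810668945), 85.29429626464844), np.float64(0.022161087143068414), np.int64(1059))
lid side (((437.851806640625, -284.20086669921875), (162.46266174316406, 59.92964172363281), 85.10103607177734), np.float64(0.02241276461550812), np.int64(2633))
ramp top (((475.05096435546875, 140.6251220703125), (288.5644836425781, 169.06488037109375), 74.10537719726562), np.float64(0.08127597898560213), np.int64(3196)) 0.18378102246159678
0.01 131 [0.4897 0.1051 0.0157] [0.186 0.283]
0.02 181 [0.4259 0.047  0.0255] [0.18  0.262]
0.03 251 [0.4139 0.0487 0.0352] [0.095 0.072]
0.04 257 [0.4184 0.0603 0.0452] [0.104 0.27 ]
0.05 261 [0.4257 0.0796 0.0547] [0.168 0.277]
0.06 237 [0.4386 0.1043 0.0653] [0.165 0.233]
0.07 247 [0.4434 0.1218 0.075 ] [0.158 0.223]
0.08 229 [0.4426 0.141  0.0849] [0.148 0.137]
0.09 227 [0.4478 0.1583 0.0949] [0.103 0.103]
0.1 304 [0.4559 0.1828 0.1056] [0.102 0.11 ]
0.11 292 [0.4611 0.1994 0.1143] [0.102 0.111]
0.12 125 [0.4664 0.2169 0.1248] [0.096 0.083]
0.13 106 [0.4698 0.2326 0.1347] [0.092 0.088]
0.14 92 [0.4753 0.2482 0.1455] [0.058 0.032]
0.15 92 [0.4788 0.2572 0.1548] [0.057 0.031]
0.16 99 [0.4786 0.2676 0.1652] [0.057 0.031]
0.17 64 [0.4848 0.2741 0.1734] [0.052 0.029]
0.18 1 [0.5024 0.2688 0.1838] [0. 0.]
```

```bash
python3 - <<'E'
import cv2
a=cv2.imread("pics/top0.png");cv2.imwrite("pics/rt0.png",cv2.resize(a[185:275,135:270],None,fx=5,fy=5,interpolation=cv2.INTER_CUBIC))
a=cv2.imread("pics/side0.png");cv2.imwrite("pics/rs0.png",cv2.resize(a[115:245,170:290],None,fx=4.5,fy=4.5,interpolation=cv2.INTER_CUBIC))
E
```

```text
(no output)
```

View pics/rt0.png

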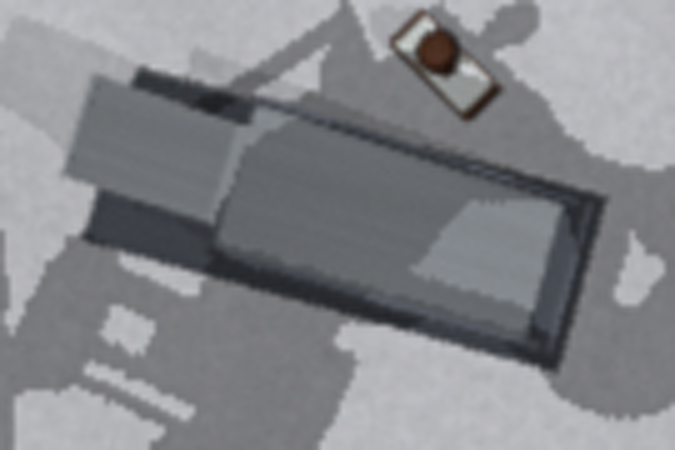

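View pics/rs0.png

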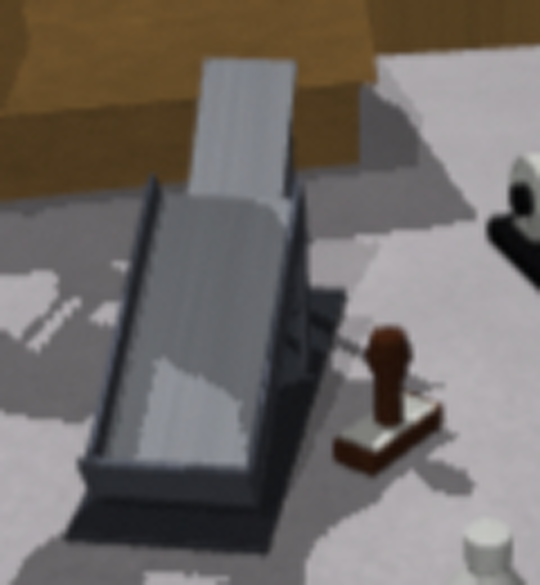

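```bash
cat > ramp.py <<'E'
from h import *
from scipy.optimize import least_squares
def plane(P):
    c=np.median(P,0)
    for _ in range(8):
        n=np.linalg.svd(P-c,full_matrices=False)[2][2];r=(P-c)@n;k=np.abs(r)<max(.003,2*np.median(abs(r)));P=P[k];c=P.mean(0)
    return n*np.sign(n[2]),c,len(P)
for n,roi_s,roi_b in(("top",(215,245,185,240),(207,225,160,178)),("side",(170,215,198,235),(132,154,214,233))):
    f=np.load(n+"0.npz");W=cloud(n,f["d"])
    out={}
    for k,(a,b,c,d) in(("slide",roi_s),("back",roi_b)):
        P=W[a:b,c:d].reshape(-1,3);P=P[~np.isnan(P[:,0])]
        P=P[P[:,2]>(.03 if k=="slide" else .125)]
        nn,c0,N=plane(P);out[k]=(nn,c0);print(n,k,nn.round(4),c0.round(4),N,"tilt",np.degrees(np.arccos(nn[2])).round(1),"az",np.degrees(np.arctan2(nn[1],nn[0])).round(2))
    # back plate edges: points close to back plane above z .125
    nn,c0=out["back"];
    Z=W[120:225,145:250] if n=="side" else W[195:232,145:185]
    P=Z.reshape(-1,3);P=P[~np.isnan(P[:,0])];P=P[(abs((P-c0)@nn)<.005)&(P[:,2]>.13)&(P[:,2]<.19)&(np.hypot(*(P-c0)[:,:2].T)<.08)]
    print(n,"backrect",cv2.minAreaRect(P[:,:2].astype(np.float32)*1000),P[:,2].max())
E
python3 ramp.py
```

```text
top slide [-0.1322 -0.453   0.8816] [0.4358 0.1212 0.0722] 989 tilt 28.2 az -106.27
top back [-0.2023 -0.6717  0.7127] [0.4713 0.2426 0.1391] 179 tilt 44.5 az -106.76
top backrect ((477.31085205078125, 254.76788330078125), (51.84380340576172, 58.141632080078125), 71.96553802490234) 0.17835191587016475
side slide [-0.1462 -0.4471  0.8825] [0.431  0.1113 0.066 ] 1205 tilt 28.1 az -108.11
side back [-0.2042 -0.6728  0.7111] [0.4743 0.2497 0.1457] 331 tilt 44.7 az -106.88
side backrect ((477.8982849121094, 256.5292053222656), (48.976566314697266, 58.06931686401367), 73.01468658447266) 0.17630640672586806
```

```bash
cat > frames.py <<'E'
import numpy as np
from scipy.spatial.transform import Rotation as R
from scipy.linalg import logm,expm
YAW=np.radians(-107.1);O=np.array([.4430,.1434,0])
RR=R.from_euler('z',YAW).as_matrix()
def r2w(p): return O+RR@(np.array(p)/1000)
def w2r(P): return (np.asarray(P)-O)@RR*1000
E
python3 - <<'E'
from h import *; from frames import *
for n,roi in(("top",(195,262,145,262)),("side",(115,240,170,260))):
    f=np.load(n+"0.npz");W=cloud(n,f["d"])[roi[0]:roi[1],roi[2]:roi[3]].reshape(-1,3)
    q=w2r(W);q=q[q[:,2]>10]
    ok=np.abs(q[:,1])<75
    q=q[ok]
    for x in range(-150,160,20):
        k=q[(abs(q[:,0]-x)<10)]
        sl=116-(k[:,0]+60)*np.tan(np.radians(28))
        w=k[(k[:,2]>sl+9)&(k[:,2]<sl+25)]
        a=w[w[:,1]>30];b=w[w[:,1]<-30]
        print(n,x,len(k),"zmax",k[:,2].max().round() if len(k) else 0,"wall",len(a),np.median(a[:,1]).round(1) if len(a) else None,len(b),np.median(b[:,1]).round(1) if len(b) else None)
print(r2w([-127,0,163]))
# bystanders
E
```

```text
top -150 24 zmax 177.0 wall 0 None 0 None
top -130 214 zmax 184.0 wall 0 None 0 None
top -110 202 zmax 159.0 wall 0 None 0 None
top -90 189 zmax 146.0 wall 0 None 0 None
top -70 160 zmax 123.0 wall 0 None 0 None
top -50 261 zmax 135.0 wall 11 44.2 8 -44.5
top -30 255 zmax 131.0 wall 11 43.5 12 -43.6
top -10 255 zmax 120.0 wall 11 44.2 9 -43.8
top 10 249 zmax 110.0 wall 11 43.4 10 -43.9
top 30 238 zmax 100.0 wall 11 43.5 9 -44.2
top 50 239 zmax 91.0 wall 12 44.0 8 -43.7
top 70 232 zmax 78.0 wall 12 43.9 7 -43.3
top 90 228 zmax 67.0 wall 9 44.4 8 -43.1
top 110 219 zmax 56.0 wall 10 43.6 13 -42.9
top 130 157 zmax 56.0 wall 10 39.7 7 -35.4
top 150 1 zmax 11.0 wall 0 None 0 None
side -150 12 zmax 174.0 wall 0 None 0 None
side -130 204 zmax 176.0 wall 0 None 0 None
side -110 200 zmax 159.0 wall 0 None 0 None
side -90 201 zmax 138.0 wall 0 None 0 None
side -70 72 zmax 120.0 wall 0 None 0 None
side -50 291 zmax 134.0 wall 9 45.3 12 -42.5
side -30 264 zmax 130.0 wall 19 45.0 19 -42.4
side -10 266 zmax 116.0 wall 17 44.7 19 -42.3
side 10 274 zmax 109.0 wall 15 45.8 22 -41.9
side 30 279 zmax 97.0 wall 16 45.7 19 -42.2
side 50 303 zmax 87.0 wall 22 46.2 22 -42.2
side 70 314 zmax 78.0 wall 18 46.2 24 -41.5
side 90 309 zmax 64.0 wall 18 45.6 24 -41.7
side 110 108 zmax 54.0 wall 23 46.5 19 -41.8
side 130 272 zmax 52.0 wall 22 38.1 20 -37.5
side 150 0 zmax 0 wall 0 None 0 None
[0.48034312 0.26478571 0.163     ]
```

```bash
cat > plan.py <<'E'
from frames import *
from cell import status
def T(p,Rm): M=np.eye(4);M[:3,:3]=Rm;M[:3,3]=p;return M
def cur():
    s=status.observe();return T(s["tool_pos"],R.from_euler('xyz',s["tool_rot"]).as_matrix())
def down(yawdeg): return R.from_euler('xyz',[np.pi,0,np.radians(yawdeg)]).as_matrix()
TY=-107.1+180 # tool x uphill azimuth
def tilt(a): # tilt about tool y
    return down(TY)@R.from_euler('y',np.radians(a)).as_matrix()
def seg(A,B,n):
    L=np.real(logm(np.linalg.inv(A)@B))/n;D=expm(L)
    row=np.r_[D[:3,3]/.05,R.from_matrix(D[:3,:3]).as_rotvec()/.15]
    C=A@np.linalg.matrix_power(D,n//2)
    print(n,"rows",row.round(3),"mid",C[:3,3].round(3),"end",B[:3,3].round(3))
    return B
E
python3 - <<'E'
from plan import *
A=cur()
A=seg(A,T(A[:3,3]+[0.03,0,.09],A[:3,:3]),4)
A=seg(A,T([.47,.1,.28],down(120)),14)
A=seg(A,T([.4376,-.2838,.12],down(85.2)),16)
A=seg(A,T([.4376,-.2838,.005],down(85.2)),6)
E
```

```text
4 rows [-0.134  0.066 -0.45  -0.    -0.    -0.   ] mid [0.247 0.471 0.235] end [0.262 0.471 0.28 ]
14 rows [-0.583 -0.198 -0.    -0.001  0.     0.281] mid [0.393 0.301 0.28 ] end [0.47 0.1  0.28]
16 rows [-0.464 -0.155  0.2   -0.    -0.     0.253] mid [ 0.483 -0.094  0.2  ] end [ 0.438 -0.284  0.12 ]
6 rows [-0.     0.     0.383  0.    -0.    -0.   ] mid [ 0.438 -0.284  0.062] end [ 0.438 -0.284  0.005]
```

{"op": "jog_arm", "data": {"plan": [[[-0.134, 0.066, -0.45, 0, 0, 0, 1], [-0.134, 0.066, -0.45, 0, 0, 0, 1], [-0.134, 0.066, -0.45, 0, 0, 0, 1], [-0.134, 0.066, -0.45, 0, 0, 0, 1], [-0.583, -0.198, 0, 0, 0, 0.281, 1], [-0.583, -0.198, 0, 0, 0, 0.281, 1], [-0.583, -0.198, 0, 0, 0, 0.281, 1], [-0.583, -0.198, 0, 0, 0, 0.281, 1], [-0.583, -0.198, 0, 0, 0, 0.281, 1], [-0.583, -0.198, 0, 0, 0, 0.281, 1], [-0.583, -0.198, 0, 0, 0, 0.281, 1], [-0.583, -0.198, 0, 0, 0, 0.281, 1], [-0.583, -0.198, 0, 0, 0, 0.281, 1], [-0.583, -0.198, 0, 0, 0, 0.281, 1], [-0.583, -0.198, 0, 0, 0, 0.281, 1], [-0.583, -0.198, 0, 0, 0, 0.281, 1], [-0.583, -0.198, 0, 0, 0, 0.281, 1], [-0.583, -0.198, 0, 0, 0, 0.281, 1]]]}}

```text
time: 2.35
tool_pos: [0.4699, 0.0995, 0.2801]
tool_rot: [-3.141, -0.0, 2.092]
contact_force: [0.5, 0.5, 0.2]
opening: 0.0916
```

```bash
python3 - <<'E'
from plan import *
A=cur();print(A.round(3))
A=seg(A,T([.4376,-.2838,.19],down(85.2)),16)
A=seg(A,T([.4376,-.2838,.06],down(85.2)),4)
E
```

```text
[[-0.498  0.867 -0.001  0.47 ]
 [ 0.867  0.498  0.     0.1  ]
 [ 0.    -0.001 -1.     0.28 ]
 [ 0.     0.     0.     1.   ]]
16 rows [-0.463 -0.154  0.113 -0.    -0.     0.252] mid [ 0.483 -0.095  0.235] end [ 0.438 -0.284  0.19 ]
4 rows [-0.    0.    0.65  0.   -0.   -0.  ] mid [ 0.438 -0.284  0.125] end [ 0.438 -0.284  0.06 ]
```

{"op": "jog_arm", "data": {"plan": [[[-0.463, -0.154, 0.113, 0, 0, 0.252, 1], [-0.463, -0.154, 0.113, 0, 0, 0.252, 1], [-0.463, -0.154, 0.113, 0, 0, 0.252, 1], [-0.463, -0.154, 0.113, 0, 0, 0.252, 1], [-0.463, -0.154, 0.113, 0, 0, 0.252, 1], [-0.463, -0.154, 0.113, 0, 0, 0.252, 1], [-0.463, -0.154, 0.113, 0, 0, 0.252, 1], [-0.463, -0.154, 0.113, 0, 0, 0.252, 1], [-0.463, -0.154, 0.113, 0, 0, 0.252, 1], [-0.463, -0.154, 0.113, 0, 0, 0.252, 1], [-0.463, -0.154, 0.113, 0, 0, 0.252, 1], [-0.463, -0.154, 0.113, 0, 0, 0.252, 1], [-0.463, -0.154, 0.113, 0, 0, 0.252, 1], [-0.463, -0.154, 0.113, 0, 0, 0.252, 1], [-0.463, -0.154, 0.113, 0, 0, 0.252, 1], [-0.463, -0.154, 0.113, 0, 0, 0.252, 1], [0, 0, 0.65, 0, 0, 0, 1], [0, 0, 0.65, 0, 0, 0, 1], [0, 0, 0.65, 0, 0, 0, 1], [0, 0, 0.65, 0, 0, 0, 1]]]}}

```text
time: 4.85
tool_pos: [0.4383, -0.2824, 0.0588]
tool_rot: [-3.141, -0.0, 1.489]
contact_force: [0.4, -0.5, 0.2]
opening: 0.0918
```

```bash
python3 - <<'E'
from plan import *
from cell import read_camera
import cv2
A=cur();print(A.round(3))
seg(A,T([.4376,-.2838,.0045],down(85.2)),4)
p,d=read_camera("side");cv2.imwrite("pics/s1.png",cv2.resize(p[230:384,150:330,::-1],None,fx=3,fy=3))
E
```

```text
[[ 0.082  0.997 -0.     0.438]
 [ 0.997 -0.082  0.    -0.282]
 [ 0.    -0.    -1.     0.059]
 [ 0.     0.     0.     1.   ]]
4 rows [-0.007 -0.003  0.271 -0.001 -0.001  0.003] mid [ 0.438 -0.283  0.032] end [ 0.438 -0.284  0.004]
```

View pics/s1.png

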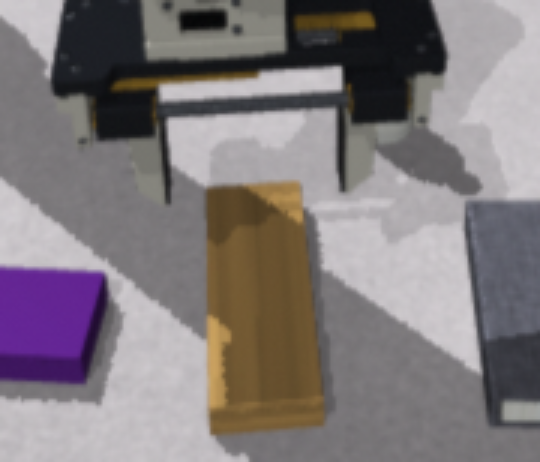

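The fingers straddle the lid at its middle: the tips are at (165,200) and (345,190), and the lid spans columns 205–325. I'll descend and grip.

{"op": "jog_arm", "data": {"plan": [[[-0.007, -0.003, 0.271, 0, 0, 0.003, 1], [-0.007, -0.003, 0.271, 0, 0, 0.003, 1], [-0.007, -0.003, 0.271, 0, 0, 0.003, 1], [-0.007, -0.003, 0.271, 0, 0, 0.003, 1], [0, 0, 0, 0, 0, 0, 0.5], [0, 0, 0, 0, 0, 0, 0.5], [0, 0, 0, 0, 0, 0, 0.5], [0, 0, 0, 0, 0, 0, 0.5]]], "squeeze": 25}}

```text
time: 5.9
tool_pos: [0.4381, -0.2841, 0.0063]
tool_rot: [3.141, 0.0, 1.487]
contact_force: [-0.3, 0.1, -0.5]
opening: 0.0565
```

```bash
python3 - <<'E'
from plan import *
print(status.observe()["opening"]);A=cur();print(A.round(4))
E
```

```text
0.05652822079956469
[[ 8.350e-02  9.965e-01  7.000e-04  4.381e-01]
 [ 9.965e-01 -8.350e-02 -5.000e-04 -2.841e-01]
 [-5.000e-04  8.000e-04 -1.000e+00  6.300e-03]
 [ 0.000e+00  0.000e+00  0.000e+00  1.000e+00]]
```

{"op": "jog_arm", "data": {"plan": [[[0, 0, 0, 0, 0, 0, 0.4], [0, 0, 0, 0, 0, 0, 0.4], [0, 0, -0.2, 0, 0, 0, 0.4], [0, 0, -0.4, 0, 0, 0, 0.4], [0, 0, -0.4, 0, 0, 0, 0.4], [0, 0, 0, 0, 0, 0, 0.4]]]}}

```text
time: 6.65
tool_pos: [0.4388, -0.2848, 0.0577]
tool_rot: [3.138, 0.002, 1.487]
contact_force: [1.8, -0.5, -0.1]
opening: 0.0371
```

```bash
python3 - <<'E'
from plan import *
from cell import read_camera
import cv2
print(status.observe()["opening"]);A=cur();print(A.round(4))
p,d=read_camera("side");cv2.imwrite("pics/s2.png",cv2.resize(p[200:384,150:330,::-1],None,fx=3,fy=3))
E
```

```text
0.03709625592335938
[[ 0.0836  0.9965  0.003   0.4388]
 [ 0.9965 -0.0836 -0.0025 -0.2848]
 [-0.0023  0.0032 -1.      0.0577]
 [ 0.      0.      0.      1.    ]]
```

View pics/s2.png

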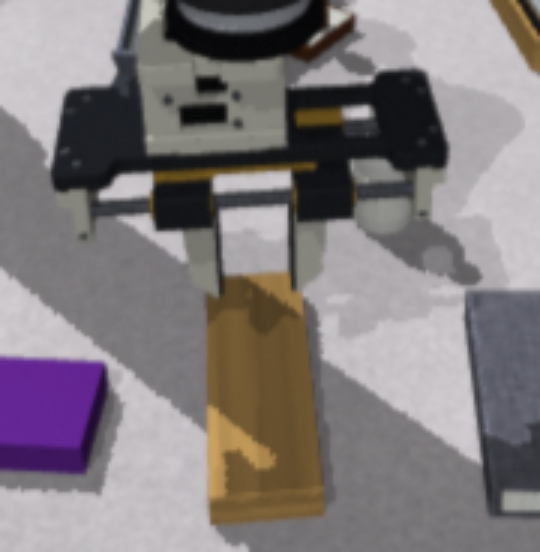

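```bash
python3 - <<'E'
from h import *
from cell import read_camera
print(proj("side",[[.4388,-.2848,.0577],[.4376,-.2838,0.022],[.4388,-.2848,.0063]]))
from plan import *
for n,roi in(("top",(205,260,305,390)),("side",(270,384,205,275))):
    p,d=read_camera(n);W=cloud(n,d)
    cv2.imwrite(f"pics/{n}3.png",p[:,:,::-1])
    hs=cv2.cvtColor(p,cv2.COLOR_RGB2HSV);m=np.zeros(d.shape,bool);m[roi[0]:roi[1],roi[2]:roi[3]]=1
    m&=(hs[...,1]>60)&(W[...,2]>.012)
    P=W[m];print(n,m.sum(),cv2.minAreaRect(P[:,:2].astype(np.float32)*1000),np.percentile(P[:,2],[5,50,95]))
E
```

```text
[[236.12954662 308.95164646]
 [235.96300517 323.60673233]
 [236.98062566 330.31971061]]
top 214 ((430.51641845703125, -200.79605102539062), (39.04470443725586, 145.26004028320312), 50.25856399536133) [0.01692597 0.02298998 0.02973319]
side 2677 ((434.2203063964844, -284.02252197265625), (161.7499542236328, 66.61625671386719), 85.24345397949219) [0.01985962 0.0224229  0.02398993]
```

View pics/side3.png

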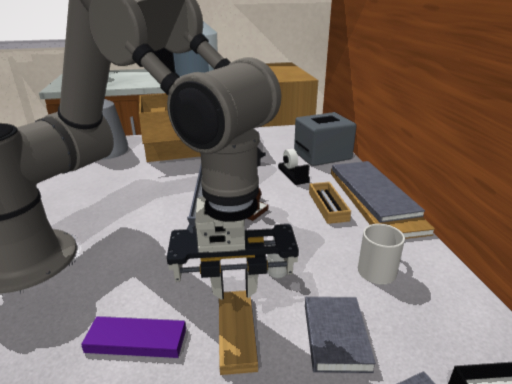

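View pics/top3.png

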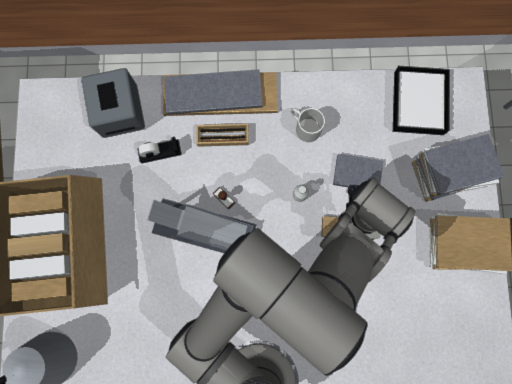

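The fingers shut above the lid without gripping it: in side3 the tips appear at (222,297) and (250,295), about 12 px above where the TCP projects. I'll measure the real tips by depth.

```bash
python3 - <<'E'
from h import *
from plan import *
from cell import read_camera
p,d=read_camera("side");W=cloud("side",d)
cv2.imwrite("pics/s4.png",cv2.resize(p[240:340,180:300,::-1],None,fx=6,fy=6,interpolation=cv2.INTER_NEAREST))
for v in range(262,304,3):
    print(v,[tuple((W[v,u]*1000).round().astype(int)) if d[v,u]>0 else None for u in (216,219,222,225,236,248,251,254,257)])
print(status.observe()["opening"],status.observe()["qpos"],cur()[:3,3])
E
```

```text
262 [(np.int64(410), np.int64(-308), np.int64(181)), (np.int64(414), np.int64(-308), np.int64(181)), (np.int64(431), np.int64(-89), np.int64(0)), (np.int64(438), np.int64(-92), np.int64(1)), (np.int64(461), np.int64(-96), np.int64(1)), (np.int64(456), np.int64(-317), np.int64(182)), (np.int64(460), np.int64(-316), np.int64(181)), (np.int64(464), np.int64(-318), np.int64(181)), (np.int64(469), np.int64(-319), np.int64(182))]
265 [(np.int64(409), np.int64(-314), np.int64(181)), (np.int64(413), np.int64(-317), np.int64(183)), (np.int64(418), np.int64(-308), np.int64(175)), (np.int64(423), np.int64(-310), np.int64(175)), (np.int64(438), np.int64(-313), np.int64(176)), (np.int64(455), np.int64(-323), np.int64(182)), (np.int64(459), np.int64(-322), np.int64(180)), (np.int64(464), np.int64(-322), np.int64(179)), (np.int64(468), np.int64(-322), np.int64(179))]
268 [(np.int64(409), np.int64(-317), np.int64(178)), (np.int64(413), np.int64(-319), np.int64(179)), (np.int64(418), np.int64(-313), np.int64(173)), (np.int64(422), np.int64(-315), np.int64(174)), (np.int64(438), np.int64(-314), np.int
[... 4394 characters left out ...]
.int64(-209), np.int64(2)), (np.int64(482), np.int64(-209), np.int64(2)), (np.int64(488), np.int64(-209), np.int64(0))]
301 [(np.int64(409), np.int64(-205), np.int64(2)), (np.int64(414), np.int64(-225), np.int64(21)), (np.int64(419), np.int64(-227), np.int64(22)), (np.int64(424), np.int64(-229), np.int64(23)), (np.int64(444), np.int64(-232), np.int64(23)), (np.int64(466), np.int64(-236), np.int64(22)), (np.int64(475), np.int64(-216), np.int64(1)), (np.int64(481), np.int64(-216), np.int64(1)), (np.int64(486), np.int64(-217), np.int64(0))]
0.03670554956474754 [-7.22376878e-01  4.86172485e-01  1.71371526e+00  9.26452276e-05
  9.43076172e-01 -6.38727498e-01] [ 0.43735503 -0.28356312  0.05520606]
```

View pics/s4.png

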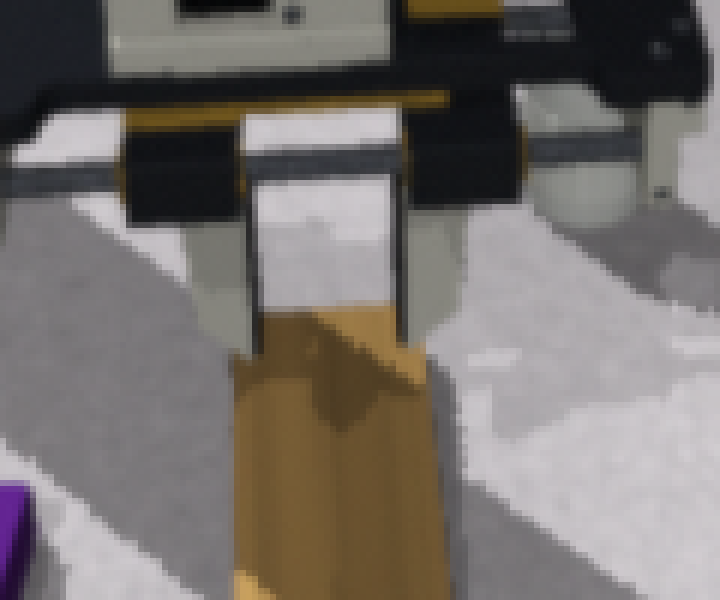

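{"op": "jog_arm", "data": {"plan": [[[0, 0, 0, 0, 0, 0, 1], [0, 0, 0, 0, 0, 0, 1], [0, 0, 0, 0, 0, 0, 1], [0, 0, 0, 0, 0, 0, 1], [0, 0, 0, 0, 0, 0, 1], [0, 0, 0, 0, 0, 0, 1], [0, 0, 0, 0, 0, 0, 1]]]}}

```text
time: 7.72
tool_pos: [0.4378, -0.2839, 0.0559]
tool_rot: [3.142, -0.0, 1.487]
contact_force: [0.4, -0.4, 0.1]
opening: 0.0917
```

```bash
python3 - <<'E'
from h import *
from plan import *
from cell import read_camera
p,d=read_camera("side");W=cloud("side",d)
s=status.observe();print(s["opening"],cur()[:3,3])
Z=W[...,2];m=(Z>.06)&(Z<.135)&(abs(W[...,1]+.293)<.02)&(abs(W[...,0]-.4375)<.1)
P=W[m]
for sgn in(-1,1):
    q=P[sgn*(P[:,0]-.4375)>0]
    print(len(q),np.sort(q[:,2])[:6].round(4),np.median(q[:,1]),q[:,0].min(),q[:,0].max())
E
```

```text
0.09148886234803719 [ 0.43781548 -0.28395399  0.05591053]
221 [0.0924 0.0934 0.0934 0.0946 0.095  0.095 ] -0.2899967341468652 0.3727131069515023 0.3925164173628604
226 [0.094  0.0941 0.0944 0.0946 0.0947 0.095 ] -0.2988773540937351 0.48203833109526084 0.4995244362828004
```

{"op": "jog_arm", "data": {"plan": [[[0, 0, 0.3, 0, 0, 0, 1], [0, 0, 0.3, 0, 0, 0, 1], [0, 0, 0.3, 0, 0, 0, 1], [0, 0, 0.3, 0, 0, 0, 1], [0, 0, 0.24, 0, 0, 0, 1], [0, 0, 0, 0, 0, 0, 1]]]}}

```text
time: 8.52
tool_pos: [0.4372, -0.2835, -0.0172]
tool_rot: [-3.14, -0.001, 1.487]
contact_force: [-0.3, 0.2, 1.1]
opening: 0.0917
```

```bash
python3 - <<'E'
from h import *
from plan import *
from cell import read_camera
p,d=read_camera("side");W=cloud("side",d)
s=status.observe();print(s["opening"],cur()[:3,3])
cv2.imwrite("pics/s5.png",cv2.resize(p[260:384,180:300,::-1],None,fx=4.5,fy=4.5,interpolation=cv2.INTER_NEAREST))
Z=W[...,2];m=(Z>.008)&(Z<.09)&(abs(W[...,1]+.293)<.02)&(abs(W[...,0]-.4375)<.1)&(abs(W[...,0]-.4375)>.04)
P=W[m]
for sgn in(-1,1):
    q=P[sgn*(P[:,0]-.4375)>0]
    print(len(q),np.sort(q[:,2])[:6].round(4))
E
```

```text
0.09161970419119723 [ 0.43766546 -0.28381337 -0.01651824]
319 [0.0082 0.0091 0.0092 0.0094 0.0097 0.0097]
218 [0.0163 0.0205 0.021  0.0215 0.0223 0.0224]
```

View pics/s5.png

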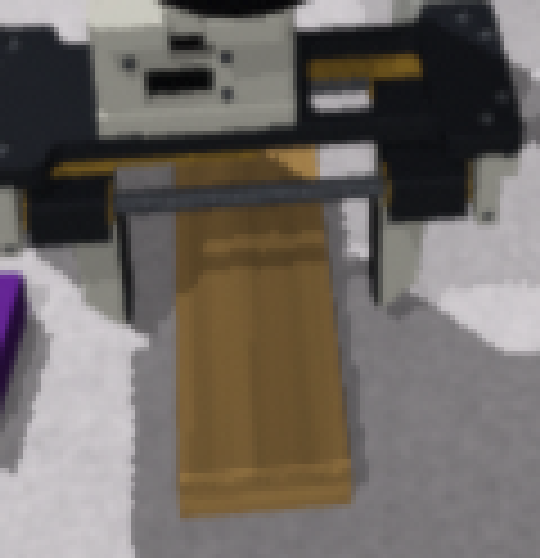

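{"op": "jog_arm", "data": {"plan": [[[0, 0, 0.14, 0, 0, 0, 1], [0, 0, 0.12, 0, 0, 0, 1], [0, 0, 0, 0, 0, 0, 0.5], [0, 0, 0, 0, 0, 0, 0.5], [0, 0, 0, 0, 0, 0, 0.5], [0, 0, 0, 0, 0, 0, 0.5], [0, 0, 0, 0, 0, 0, 0.5], [0, 0, 0, 0, 0, 0, 0.5]]], "squeeze": 25}}

```text
time: 9.57
tool_pos: [0.4379, -0.284, -0.0289]
tool_rot: [3.141, 0.0, 1.487]
contact_force: [0.2, 0.7, 1.8]
opening: 0.0598
```

```bash
cat >> plan.py <<'E'
GZ=.0289
def lidpose(n,s,y=0,a=45,gz=None):  # n mm off the backrest, s mm up slope from rest_mid -> TCP pose
    c=np.sqrt(.5);p=r2w(np.array([-127,y,163])+n*np.array([c,0,c])+s*np.array([-c,0,c]))
    Rm=tilt(a);return T(p+(GZ if gz is None else gz)*Rm[:,2],Rm)
E
python3 - <<'E'
from plan import *
A=cur();up=T(A[:3,3]+[0,0,.24],A[:3,:3])
A=seg(A,up,6)
M=T([.47,.0,.25],down(TY+6)); M=seg(up,M,13)
B=lidpose(110,12); seg(M,B,16)
seg(B,lidpose(10,10),8)
E
```

```text
6 rows [-0.   0.  -0.8 -0.  -0.   0. ] mid [ 0.438 -0.284  0.091] end [ 0.438 -0.284  0.211]
13 rows [ 0.44  -0.01  -0.06   0.     0.     0.056] mid [ 0.449 -0.153  0.229] end [0.47 0.   0.25]
16 rows [ 0.243 -0.071  0.122 -0.017  0.327  0.041] mid [0.465 0.107 0.218] end [0.466 0.218 0.229]
8 rows [-0.005 -0.     0.25   0.     0.     0.   ] mid [0.476 0.251 0.193] end [0.486 0.284 0.157]
```

{"op": "jog_arm", "data": {"plan": [[[0, 0, -0.3, 0, 0, 0, 0.5], [0, 0, -0.8, 0, 0, 0, 0.5], [0, 0, -0.8, 0, 0, 0, 0.5], [0, 0, -0.8, 0, 0, 0, 0.5], [0, 0, -0.8, 0, 0, 0, 0.5], [0, 0, -0.8, 0, 0, 0, 0.5], [0, 0, -0.5, 0, 0, 0, 0.5], [0.44, -0.01, -0.06, 0, 0, 0.056, 0.5], [0.44, -0.01, -0.06, 0, 0, 0.056, 0.5], [0.44, -0.01, -0.06, 0, 0, 0.056, 0.5], [0.44, -0.01, -0.06, 0, 0, 0.056, 0.5], [0.44, -0.01, -0.06, 0, 0, 0.056, 0.5], [0.44, -0.01, -0.06, 0, 0, 0.056, 0.5], [0.44, -0.01, -0.06, 0, 0, 0.056, 0.5], [0.44, -0.01, -0.06, 0, 0, 0.056, 0.5], [0.44, -0.01, -0.06, 0, 0, 0.056, 0.5], [0.44, -0.01, -0.06, 0, 0, 0.056, 0.5], [0.44, -0.01, -0.06, 0, 0, 0.056, 0.5], [0.44, -0.01, -0.06, 0, 0, 0.056, 0.5], [0.44, -0.01, -0.06, 0, 0, 0.056, 0.5]]]}}

```text
time: 12.08
tool_pos: [0.4692, 0.001, 0.2508]
tool_rot: [3.141, -0.0, 1.378]
contact_force: [-0.3, 0.3, -0.6]
opening: 0.0598
```

```bash
python3 - <<'E'
from plan import *
from cell import read_camera
import cv2
A=cur();print(A.round(3),status.observe()["qpos"].round(3))
B=lidpose(110,12); seg(A,B,16)
p,d=read_camera("side");cv2.imwrite("pics/s6.png",p[:,:,::-1])
E
```

```text
[[ 0.192  0.981  0.     0.469]
 [ 0.981 -0.192  0.     0.001]
 [ 0.     0.    -1.     0.251]
 [ 0.     0.     0.     1.   ]] [-0.161  0.195  1.558  0.     1.388  0.032]
16 rows [ 0.241 -0.069  0.123 -0.017  0.327  0.042] mid [0.464 0.107 0.219] end [0.466 0.218 0.229]
```

View pics/s6.png

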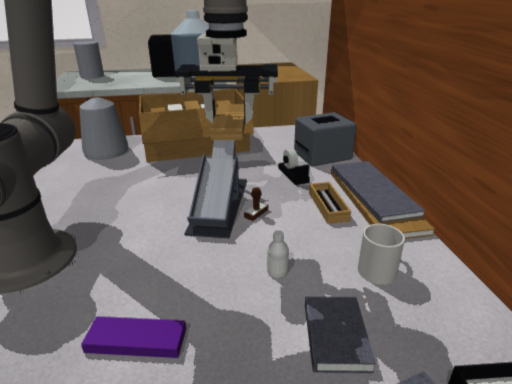

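The gripper holds the lid level, seen at (227,125). I'll move to the tilted pre-pose.

{"op": "jog_arm", "data": {"plan": [[[0.241, -0.069, 0.123, -0.017, 0.327, 0.042, 0.5], [0.241, -0.069, 0.123, -0.017, 0.327, 0.042, 0.5], [0.241, -0.069, 0.123, -0.017, 0.327, 0.042, 0.5], [0.241, -0.069, 0.123, -0.017, 0.327, 0.042, 0.5], [0.241, -0.069, 0.123, -0.017, 0.327, 0.042, 0.5], [0.241, -0.069, 0.123, -0.017, 0.327, 0.042, 0.5], [0.241, -0.069, 0.123, -0.017, 0.327, 0.042, 0.5], [0.241, -0.069, 0.123, -0.017, 0.327, 0.042, 0.5], [0.241, -0.069, 0.123, -0.017, 0.327, 0.042, 0.5], [0.241, -0.069, 0.123, -0.017, 0.327, 0.042, 0.5], [0.241, -0.069, 0.123, -0.017, 0.327, 0.042, 0.5], [0.241, -0.069, 0.123, -0.017, 0.327, 0.042, 0.5], [0.241, -0.069, 0.123, -0.017, 0.327, 0.042, 0.5], [0.241, -0.069, 0.123, -0.017, 0.327, 0.042, 0.5], [0.241, -0.069, 0.123, -0.017, 0.327, 0.042, 0.5], [0.241, -0.069, 0.123, -0.017, 0.327, 0.042, 0.5], [0, 0, 0, 0, 0, 0, 0.5]]]}}

```text
time: 14.25
tool_pos: [0.4661, 0.2169, 0.2278]
tool_rot: [-3.14, -0.785, 1.272]
contact_force: [-0.2, -0.1, -1.4]
opening: 0.0598
```

```bash
cat > meas.py <<'E'
from h import *
from plan import *
from cell import read_camera
import sys
k=sys.argv[1]
A=cur();print(A.round(4),status.observe()["qpos"].round(3))
for n in("side","top"):
    p,d=read_camera(n);W=cloud(n,d);np.savez(n+k+".npz",p=p,d=d)
    c=proj(n,r2w([-110,0,170]))[0].astype(int)
    x0=max(0,c[0]-70);y0=max(0,c[1]-60)
    cv2.imwrite(f"pics/{n}{k}.png",cv2.resize(p[y0:y0+130,x0:x0+140,::-1],None,fx=4.5,fy=4.5,interpolation=cv2.INTER_NEAREST));print(n,"crop",x0,y0)
    hs=cv2.cvtColor(p,cv2.COLOR_RGB2HSV);q=w2r(W)
    m=(hs[...,1]>60)&(hs[...,0]>8)&(hs[...,0]<28)&(q[...,2]>60)&(abs(q[...,1])<60)&(q[...,0]>-230)&(q[...,0]<130)
    P=q[m]
    if len(P)<30: print(n,"few",len(P));continue
    c0=np.median(P,0)
    for _ in range(6):
        nn=np.linalg.svd(P-c0,full_matrices=False)[2][2];r=abs((P-c0)@nn);P=P[r<max(.8,2*np.median(r))] if len(P)>60 else P;c0=P.mean(0)
    nn*=np.sign(nn[2]);e=np.cross([0,1,0],nn);e/=np.linalg.norm(e);f=np.cross(nn,e)
    uv=np.c_[(P-c0)@e,(P-c0)@f].astype(np.float32);r=cv2.minAreaRect(uv)
    C=c0+r[0][0]*e+r[0][1]*f
    print(n,len(P),"ramp normal",nn.round(3),"face centre",C.round(1),r[1],r[2],"origin est",(C-22*nn).round(1))
E
python3 meas.py 7; python3 -c "
from plan import *
seg(cur(),lidpose(10,10),8)"
```

```text
[[ 2.084e-01  9.559e-01  2.071e-01  4.661e-01]
 [ 6.759e-01 -2.938e-01  6.759e-01  2.169e-01]
 [ 7.069e-01 -8.000e-04 -7.073e-01  2.278e-01]
 [ 0.000e+00  0.000e+00  0.000e+00  1.000e+00]] [-0.253  0.179  1.957  0.883  1.153 -0.394]
side crop 153 73
side 828 ramp normal [ 0.364 -0.878  0.31 ] face centre [ -9.    1.9 239.8] (128.13937377929688, 210.66009521484375) 56.636016845703125 origin est [-17.1  21.3 232.9]
top crop 91 152
top 494 ramp normal [ 0.696 -0.023  0.718] face centre [-57.2  -0.5 281.8] (57.9862174987793, 117.06343078613281) 89.82319641113281 origin est [-72.5   0.  266. ]
8 rows [-0.001 -0.003  0.251  0.     0.001  0.   ] mid [0.477 0.25  0.192] end [0.486 0.284 0.157]
```

View pics/side7.png

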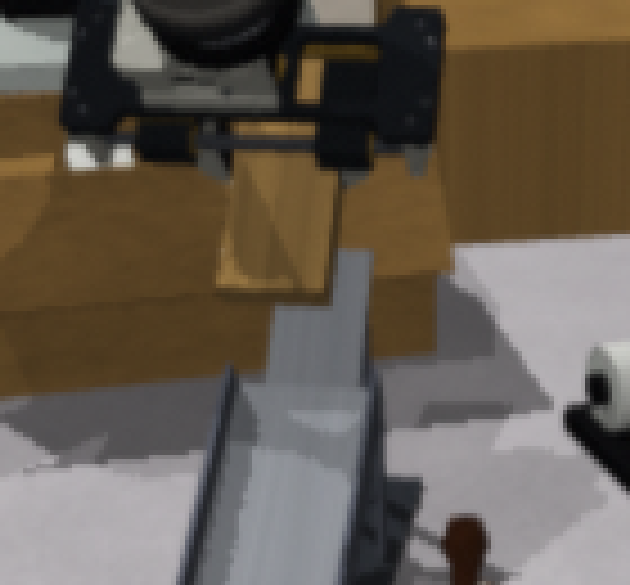

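```bash
python3 - <<'E'
from h import *; from plan import *
c=np.sqrt(.5)
def pt(u,y,n): return r2w(np.array([-127,y,163])+n*np.array([c,0,c])+u*np.array([-c,0,c]))
for u in(-80+12,80+12):
  for y in(-30,30):
    for n in(110,132): print(u,y,n,"side",(proj("side",pt(u,y,n))[0]).round(1),"crop",((proj("side",pt(u,y,n))[0]-[153,73])*4.5).round(),"top",((proj("top",pt(u,y,n))[0]-[91,152])*4.5).round())
E
```

```text
-68 -30 110 side [202.3 139.6] crop [222. 300.] top [470. 365.]
-68 -30 132 side [200.3 136. ] crop [213. 283.] top [492. 370.]
-68 30 110 side [226.  140.6] crop [329. 304.] top [500. 268.]
-68 30 132 side [224.5 137. ] crop [322. 288.] top [522. 271.]
92 -30 110 side [209.9  82.8] crop [256.  44.] top [241. 290.]
92 -30 132 side [208.1  78.1] crop [248.  23.] top [262. 294.]
92 30 110 side [232.6  83.4] crop [358.  47.] top [276. 184.]
92 30 132 side [231.3  78.7] crop [352.  26.] top [297. 187.]
```

View pics/top7.png

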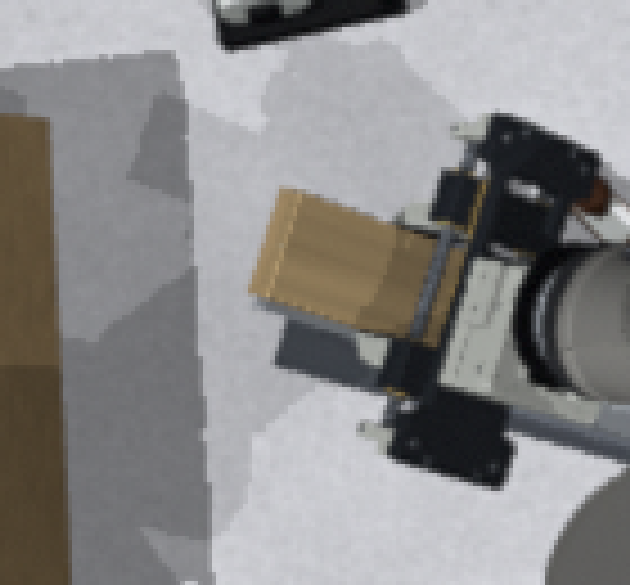

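The pre-pose matches prediction within about 1 px: in the side crop the lower edge is at (330,303), predicted (329,304), and in the top crop the far corners are at (280,187) and (250,293). I'll approach the backrest.

{"op": "jog_arm", "data": {"plan": [[[0, -0.003, 0.251, 0, 0.001, 0, 0.5], [0, -0.003, 0.251, 0, 0.001, 0, 0.5], [0, -0.003, 0.251, 0, 0.001, 0, 0.5], [0, -0.003, 0.251, 0, 0.001, 0, 0.5], [0, -0.003, 0.251, 0, 0.001, 0, 0.5], [0, -0.003, 0.251, 0, 0.001, 0, 0.5], [0, -0.003, 0.251, 0, 0.001, 0, 0.5], [0, -0.003, 0.251, 0, 0.001, 0, 0.5], [0, 0, 0, 0, 0, 0, 0.5]]]}}

```text
time: 15.48
tool_pos: [0.4859, 0.2859, 0.156]
tool_rot: [-3.138, -0.786, 1.271]
contact_force: [-0.6, -0.1, -0.4]
opening: 0.0599
```

```bash
python3 meas.py 8; python3 -c "
from plan import *
seg(cur(),lidpose(1.5,3),3)"
```

```text
[[ 0.2088  0.956   0.2062  0.4859]
 [ 0.6748 -0.2935  0.6772  0.2859]
 [ 0.7079 -0.0022 -0.7064  0.156 ]
 [ 0.      0.      0.      1.    ]] [-0.074  0.332  1.998  1.04   0.928 -0.484]
side crop 153 73
side 526 ramp normal [ 0.071 -0.965  0.251] face centre [-48.   15.  213.8] (206.27505493164062, 161.82252502441406) 37.47115707397461 origin est [-49.5  36.3 208.2]
top crop 91 152
top 398 ramp normal [ 0.701 -0.033  0.712] face centre [-130.8   -1.9  212.4] (57.204402923583984, 109.28440856933594) 89.60643768310547 origin est [-146.3   -1.2  196.7]
3 rows [-0.052  0.002  0.052 -0.001 -0.003 -0.002] mid [0.486 0.285 0.153] end [0.487 0.285 0.146]
```

View pics/side8.png

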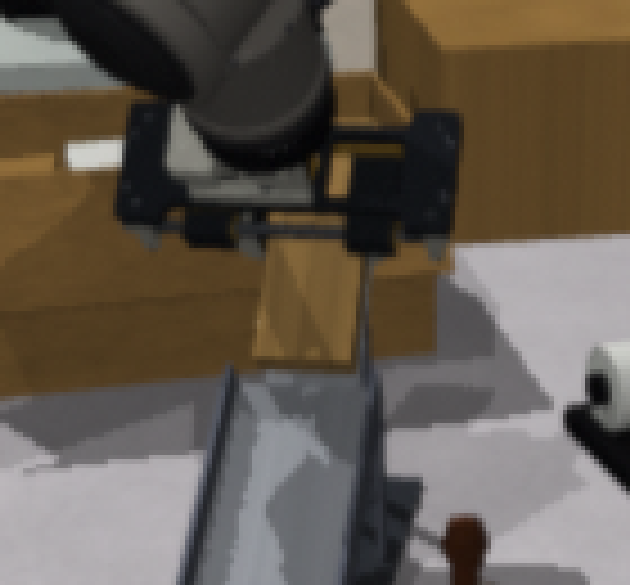

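View pics/top8.png

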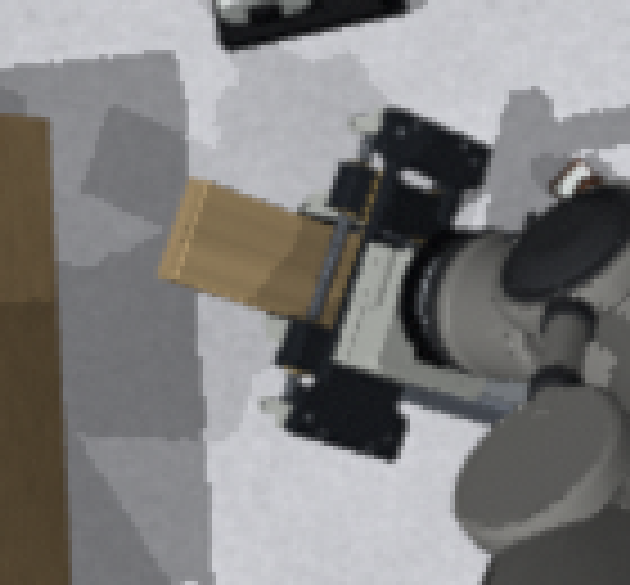

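{"op": "jog_arm", "data": {"plan": [[[-0.04, 0, 0.04, 0, -0.002, 0, 0.5], [-0.04, 0, 0.04, 0, -0.002, 0, 0.5], [-0.04, 0, 0.04, 0, -0.002, 0, 0.5], [-0.04, 0, 0.045, 0, -0.002, 0, 0.5], [0, 0, 0, 0, 0, 0, 0.5]]]}}

```text
time: 16.2
tool_pos: [0.4863, 0.2854, 0.145]
tool_rot: [-3.14, -0.785, 1.27]
contact_force: [-0.3, -0.3, -1.8]
opening: 0.0598
```

```bash
python3 -c "
from plan import *
s=status.observe();print(s['contact_force'],w2r(s['tool_pos']-GZ*cur()[:3,2]));seg(cur(),lidpose(0,0),3)"
```

```text
[-0.29886715 -0.25742882 -1.77589601] [-128.03437042   -0.32645714  165.45691132]
3 rows [-0.016  0.002  0.007 -0.001 -0.    -0.003] mid [0.486 0.285 0.144] end [0.486 0.284 0.143]
```

{"op": "jog_arm", "data": {"plan": [[[-0.02, 0, 0.01, 0, 0, 0, 0.5], [-0.02, 0, 0.01, 0, 0, 0, 0.5], [0, 0, 0, 0, 0, 0, 0.5]]]}}

```text
time: 16.58
tool_pos: [0.4862, 0.2847, 0.1431]
tool_rot: [-3.14, -0.786, 1.271]
contact_force: [0.7, 0.1, -0.6]
opening: 0.0596
```

{"op": "jog_arm", "data": {"plan": [[[0, 0, 0, 0, 0, 0, 0.7], [0, 0, 0, 0, 0, 0, 0.8], [0, 0, 0, 0, 0, 0, 0.9], [0, 0, 0, 0, 0, 0, 1], [0, 0, 0, 0, 0, 0, 1], [0, 0, -0.2, 0, 0, 0, 1], [0, 0, -0.4, 0, 0, 0, 1], [0, 0, -0.6, 0, 0, 0, 1], [0, 0, -0.6, 0, 0, 0, 1], [0, 0, -0.6, 0, 0, 0, 1]]]}}

```text
time: 17.82
tool_pos: [0.4609, 0.2026, 0.229]
tool_rot: [-3.141, -0.785, 1.271]
contact_force: [0.7, -0.2, 0.3]
opening: 0.0916
```

```bash
python3 meas.py 9
```

```text
[[ 2.088e-01  9.556e-01  2.080e-01  4.609e-01]
 [ 6.758e-01 -2.947e-01  6.756e-01  2.026e-01]
 [ 7.069e-01 -5.000e-04 -7.073e-01  2.290e-01]
 [ 0.000e+00  0.000e+00  0.000e+00  1.000e+00]] [-0.292  0.169  1.965  0.871  1.179 -0.416]
side crop 153 73
side 957 ramp normal [ 0.204 -0.979  0.024] face centre [-37.4  15.8 251.9] (163.94920349121094, 232.72145080566406) 37.80726623535156 origin est [-41.9  37.3 251.4]
top crop 91 152
top 724 ramp normal [ 0.7   -0.021  0.714] face centre [-113.1   -1.8  180.2] (159.89462280273438, 58.29744338989258) 0.48945045471191406 origin est [-128.5   -1.4  164.5]
```

View pics/side9.png

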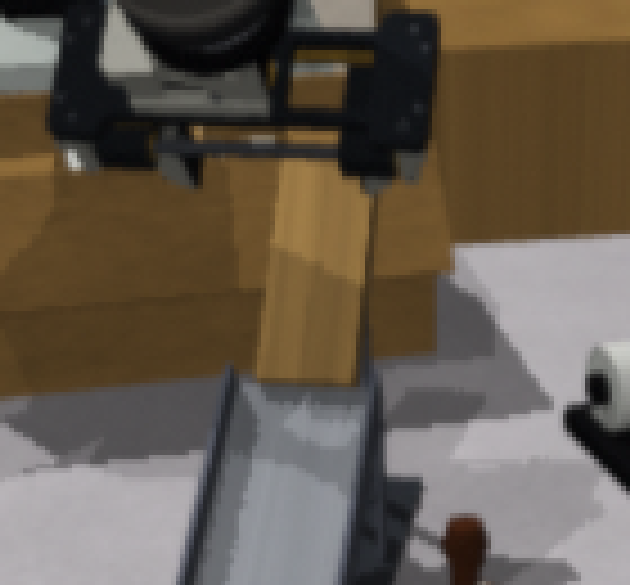

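View pics/top9.png

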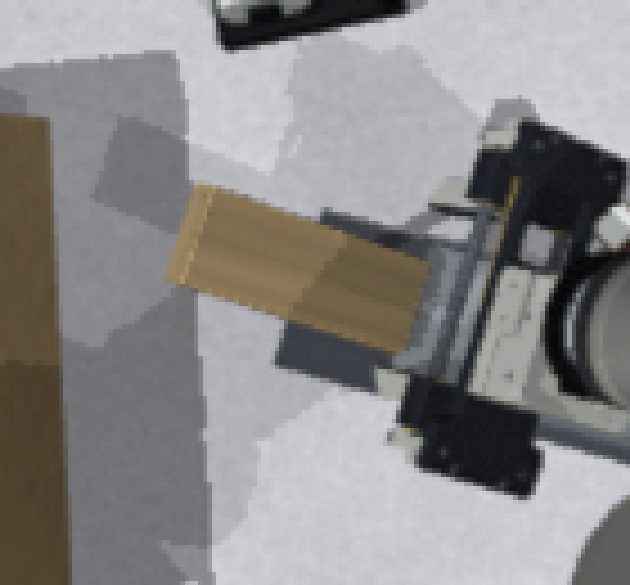

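```bash
cat >> plan.py <<'E'
OFF=.0355
def tip(x,z,y=0,a=0): 
    Rm=tilt(a);return T(r2w([x,y,z])+OFF*Rm[:,2],Rm)
E
python3 - <<'E'
from plan import *; from h import *
t=np.load("top0.npz");W=cloud("top",t["d"])
for y in (.34,.36,.38,.40,.42,.45):
    m=(abs(W[...,1]-y)<.01)&(W[...,0]>.25)&(W[...,0]<.62);print(y,np.nanmax(W[m][:,2]).round(3),W[m&(W[...,2]>.05)][:,0].max() if (m&(W[...,2]>.05)).any() else None)
A=cur()
A=seg(A,tip(-110,330),12)
A=seg(A,tip(-225,330),6)
A=seg(A,tip(-225,197),7)
A=seg(A,tip(-195,197),4)
E
```

```text
0.34 0.008 None
0.36 0.011 None
0.38 0.561 0.250221809382341
0.4 0.576 0.27029815457285084
0.42 0.592 0.4645707412559731
0.45 0.593 0.5916583580684847
12 rows [ 0.121 -0.002 -0.066  0.003 -0.436 -0.001] mid [0.467 0.219 0.267] end [0.475 0.249 0.294]
6 rows [ 0.383  0.     0.    -0.    -0.    -0.   ] mid [0.492 0.303 0.294] end [0.509 0.358 0.294]
7 rows [-0.   -0.    0.38 -0.   -0.   -0.  ] mid [0.509 0.358 0.238] end [0.509 0.358 0.161]
4 rows [-0.15 -0.    0.   -0.   -0.   -0.  ] mid [0.505 0.344 0.161] end [0.5   0.33  0.161]
```

```bash
python3 - <<'E'
from plan import *; from h import *
t=np.load("top9.npz");W=cloud("top",t["d"])
for y in (.34,.36,.38,.40,.42,.45,.5):
    m=(abs(W[...,1]-y)<.01)&(W[...,0]>.25)&(W[...,0]<.65);z=W[m];b=z[z[:,2]>.03];print(y,z[:,2].max().round(3),(b[:,0].min(),b[:,0].max()) if len(b) else None)
E
```

```text
0.34 0.01 None
0.36 0.01 None
0.38 0.011 None
0.4 0.01 None
0.42 0.122 (np.float64(0.2500348504241713), np.float64(0.46156339703048416))
0.45 0.16 (np.float64(0.2500204258213102), np.float64(0.593178884717221))
0.5 0.18 (np.float64(0.33510296960530134), np.float64(0.5884831563151629))
```

The lid leans on the backrest with its origin at (-128.5, -1, 164.5) in ramp coordinates and its lower end on the ledge; it stayed there once released. I'll shut the fingers, go up and over, and come down behind it.

{"op": "jog_arm", "data": {"plan": [[[0.121, -0.002, -0.066, 0.003, -0.436, -0.001, 1], [0.121, -0.002, -0.066, 0.003, -0.436, -0.001, 1], [0.121, -0.002, -0.066, 0.003, -0.436, -0.001, 1], [0.121, -0.002, -0.066, 0.003, -0.436, -0.001, 1], [0.121, -0.002, -0.066, 0.003, -0.436, -0.001, 1], [0.121, -0.002, -0.066, 0.003, -0.436, -0.001, 1], [0.121, -0.002, -0.066, 0.003, -0.436, -0.001, 0], [0.121, -0.002, -0.066, 0.003, -0.436, -0.001, 0], [0.121, -0.002, -0.066, 0.003, -0.436, -0.001, 0], [0.121, -0.002, -0.066, 0.003, -0.436, -0.001, 0], [0.121, -0.002, -0.066, 0.003, -0.436, -0.001, 0], [0.121, -0.002, -0.066, 0.003, -0.436, -0.001, 0], [0.383, 0, 0, 0, 0, 0, 0], [0.383, 0, 0, 0, 0, 0, 0], [0.383, 0, 0, 0, 0, 0, 0], [0.383, 0, 0, 0, 0, 0, 0], [0.383, 0, 0, 0, 0, 0, 0], [0.383, 0, 0, 0, 0, 0, 0], [0, 0, 0, 0, 0, 0, 0]]]}}

```text
time: 20.3
tool_pos: [0.5074, 0.3613, 0.291]
tool_rot: [-3.135, 0.0, 1.278]
contact_force: [-0.1, -0.9, 0.3]
opening: 0.0005
```

```bash
python3 meas.py 10; python3 -c "
from plan import *
s=status.observe();print(s['opening'],w2r(s['tool_pos']))
A=seg(cur(),tip(-225,197),7)"
```

```text
[[ 2.891e-01  9.573e-01 -6.500e-03  5.074e-01]
 [ 9.573e-01 -2.891e-01  1.700e-03  3.613e-01]
 [-3.000e-04 -6.700e-03 -1.000e+00  2.910e-01]
 [ 0.000e+00  0.000e+00  0.000e+00  1.000e+00]] [0.493 0.49  1.023 0.005 1.634 0.787]
side crop 153 73
side 775 ramp normal [0.704 0.566 0.429] face centre [-113.9   12.   170.3] (68.5943603515625, 170.9418487548828) 65.51170349121094 origin est [-129.4   -0.4  160.8]
top crop 91 152
top 577 ramp normal [0.704 0.039 0.71 ] face centre [-113.4   -0.8  180.2] (159.10891723632812, 59.83350372314453) 0.4632136821746826 origin est [-128.9   -1.7  164.6]
0.00036815763884208403 [-226.05639116   -2.07814841  291.79118258]
7 rows [-0.003  0.007  0.372 -0.006  0.     0.004] mid [0.508 0.359 0.236] end [0.509 0.358 0.161]
```

View pics/side10.png

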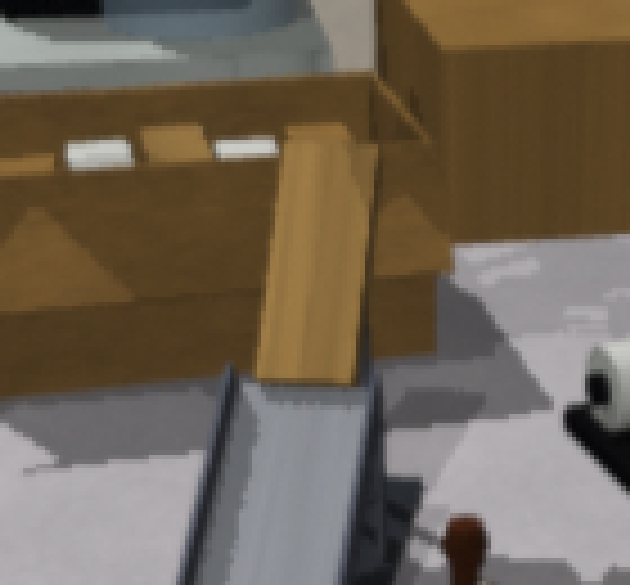

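{"op": "jog_arm", "data": {"plan": [[[0, 0.007, 0.372, -0.006, 0, 0.004, 0], [0, 0.007, 0.372, -0.006, 0, 0.004, 0], [0, 0.007, 0.372, -0.006, 0, 0.004, 0], [0, 0.007, 0.372, -0.006, 0, 0.004, 0], [0, 0.007, 0.372, -0.006, 0, 0.004, 0], [0, 0.007, 0.372, -0.006, 0, 0.004, 0], [0, 0.007, 0.372, -0.006, 0, 0.004, 0], [0, 0, 0, 0, 0, 0, 0]]]}}

```text
time: 21.4
tool_pos: [0.509, 0.3586, 0.1611]
tool_rot: [-3.141, 0.002, 1.271]
contact_force: [0.0, 0.1, 0.2]
opening: 0.0001
```

```bash
python3 meas.py 11; python3 -c "
from plan import *
from h import proj
s=status.observe();q=w2r(s['tool_pos']);print(q)
for z in (197,219,245): print(z,(proj('side',r2w([q[0],q[1],z]))-[153,73])*4.5,(proj('top',r2w([q[0],q[1],z]))-[91,152])*4.5)
"
```

```text
[[ 2.955e-01  9.553e-01 -1.400e-03  5.090e-01]
 [ 9.553e-01 -2.955e-01 -1.200e-03  3.586e-01]
 [-1.600e-03 -9.000e-04 -1.000e+00  1.611e-01]
 [ 0.000e+00  0.000e+00  0.000e+00  1.000e+00]] [ 0.491  0.546  1.278 -0.     1.319  0.791]
side crop 153 73
side 741 ramp normal [0.708 0.004 0.707] face centre [-112.2   -0.4  178.4] (160.50257873535156, 59.69509506225586) 0.40067824721336365 origin est [-127.8   -0.5  162.9]
top crop 91 152
top 512 ramp normal [0.708 0.001 0.707] face centre [-113.2   -1.2  180.3] (160.94598388671875, 59.628334045410156) 0.41257092356681824 origin est [-128.7   -1.2  164.7]
[-226.20813692    0.71964057  163.10704683]
197 [[350.06055271 170.25974426]] [[121.84861709 212.43557328]]
219 [[348.86817838 137.64032656]] [[110.87966499 206.48369806]]
245 [[347.43009324  98.29907358]] [[ 97.42606575 199.18362572]]
```

View pics/side11.png

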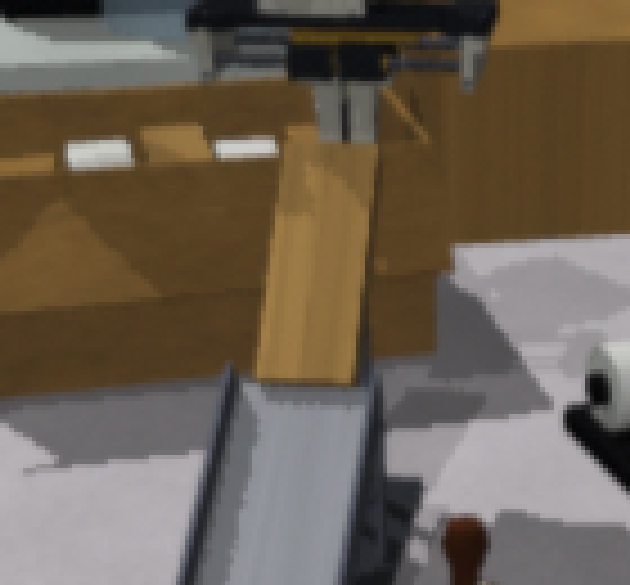

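View pics/top11.png

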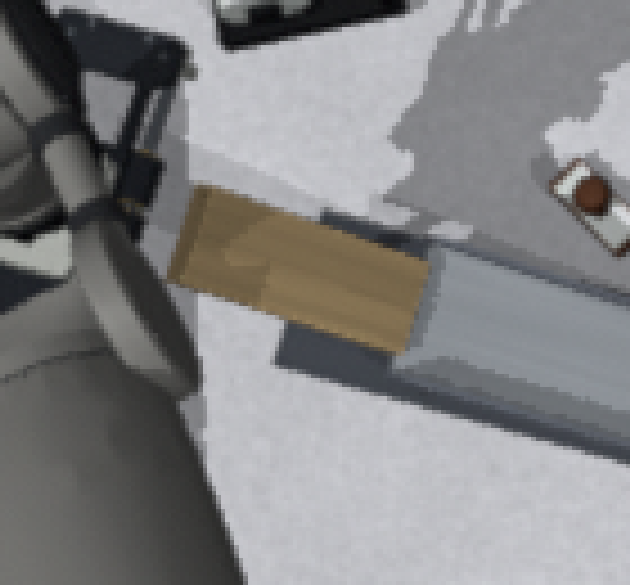

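The lid hasn't moved, the shut fingers are behind its upper end (345,140 in the crop), and the view covers their tips. I'll start pushing along the arc.

{"op": "jog_arm", "data": {"plan": [[[-0.28, -0.01, 0.04, 0, 0, 0, 0], [-0.28, -0.01, 0.04, 0, 0, 0, 0], [-0.13, 0, -0.1, 0, 0, 0, 0], [-0.13, 0, -0.1, 0, 0, 0, 0], [-0.13, 0, -0.1, 0, 0, 0, 0], [-0.11, 0, -0.09, 0, 0, 0, 0], [-0.11, 0, -0.09, 0, 0, 0, 0], [-0.11, 0, -0.09, 0, 0, 0, 0]]]}}

```text
time: 22.5
tool_pos: [0.4898, 0.2984, 0.1868]
tool_rot: [3.141, -0.0, 1.271]
contact_force: [0.8, -0.1, 0.0]
opening: 0.0005
```

```bash
python3 meas.py 12; python3 -c "
from plan import *
s=status.observe();q=w2r(s['tool_pos']);print(q,s['contact_force'])
"
```

```text
[[ 2.950e-01  9.555e-01  9.000e-04  4.898e-01]
 [ 9.555e-01 -2.950e-01  0.000e+00  2.984e-01]
 [ 3.000e-04  9.000e-04 -1.000e+00  1.868e-01]
 [ 0.000e+00  0.000e+00  0.000e+00  1.000e+00]] [ 0.414  0.434  1.393 -0.     1.314  0.713]
side crop 153 73
side 656 ramp normal [0.877 0.014 0.48 ] face centre [-93.3  -0.2 190.5] (158.88192749023438, 60.14850997924805) 0.05795842036604881 origin est [-112.6   -0.5  180. ]
top crop 91 152
top 461 ramp normal [0.882 0.024 0.472] face centre [-93.2  -0.9 192.9] (58.418216705322266, 163.9911346435547) 89.51589965820312 origin est [-112.6   -1.4  182.5]
[-161.92723732   -0.53589771  187.21681865] [-0.67396815  0.60295684  0.21999745]
```

View pics/side12.png

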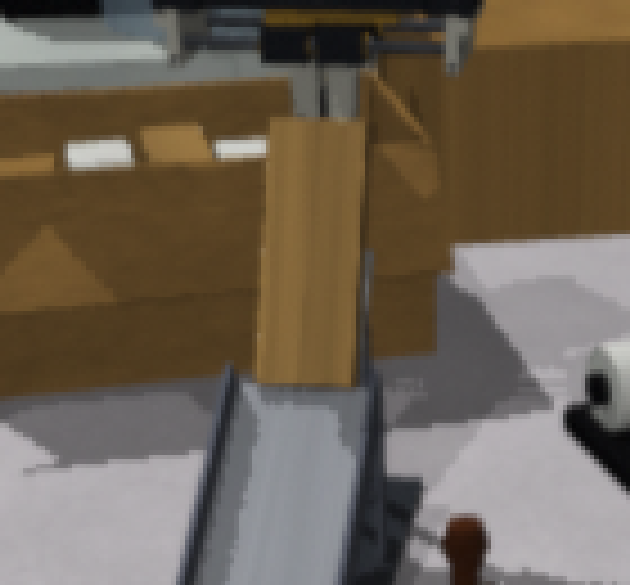

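The lid is pivoting about the apex as intended: it's 28.6° short of upright and its lower edge is still on the ledge (255–352, 385). I'll keep pushing.

{"op": "jog_arm", "data": {"plan": [[[-0.13, 0, -0.07, 0, 0, 0, 0], [-0.13, 0, -0.07, 0, 0, 0, 0], [-0.13, 0, -0.07, 0, 0, 0, 0], [-0.13, 0, -0.06, 0, 0, 0, 0], [-0.13, 0, -0.06, 0, 0, 0, 0], [-0.13, 0, -0.05, 0, 0, 0, 0], [-0.14, 0, -0.04, 0, 0, 0, 0], [-0.14, 0, -0.03, 0, 0, 0, 0], [-0.14, 0, -0.03, 0, 0, 0, 0], [-0.14, 0, -0.02, 0, 0, 0, 0], [-0.14, 0, -0.01, 0, 0, 0, 0], [-0.14, 0, 0, 0, 0, 0, 0], [-0.14, 0, 0, 0, 0, 0, 0], [-0.14, 0, 0, 0, 0, 0, 0], [-0.14, 0, 0, 0, 0, 0, 0], [-0.14, 0, 0, 0, 0, 0, 0], [0, 0, 0, 0, 0, 0, 0], [0, 0, 0, 0, 0, 0, 0], [0, 0, 0, 0, 0, 0, 0], [0, 0, 0, 0, 0, 0, 0]]]}}

```text
time: 25.1
tool_pos: [0.4579, 0.1949, 0.2121]
tool_rot: [3.14, -0.001, 1.272]
contact_force: [0.1, 0.1, 0.7]
opening: 0.0004
```

```bash
python3 meas.py 13; python3 -c "
from plan import *
s=status.observe();q=w2r(s['tool_pos']);print(q,s['contact_force'])
"
```

```text
[[ 2.947e-01  9.556e-01  1.400e-03  4.579e-01]
 [ 9.556e-01 -2.947e-01  4.000e-04  1.949e-01]
 [ 8.000e-04  1.200e-03 -1.000e+00  2.121e-01]
 [ 0.000e+00  0.000e+00  0.000e+00  1.000e+00]] [0.248 0.274 1.561 0.    1.306 0.547]
side crop 153 73
side 1031 ramp normal [ 0.062 -0.995  0.073] face centre [-41.2   1.7 176. ] (171.55113220214844, 315.3562927246094) 61.37611770629883 origin est [-42.6  23.6 174.4]
top crop 91 152
top 227 ramp normal [ 0.487 -0.023  0.873] face centre [18.8 -2.1 81.9] (55.363372802734375, 94.76947021484375) 89.61807250976562 origin est [ 8.  -1.6 62.7]
[-53.51066842  -0.84213869 212.11529741] [-0.8091417  -0.00898033  0.28969642]
```

View pics/side13.png

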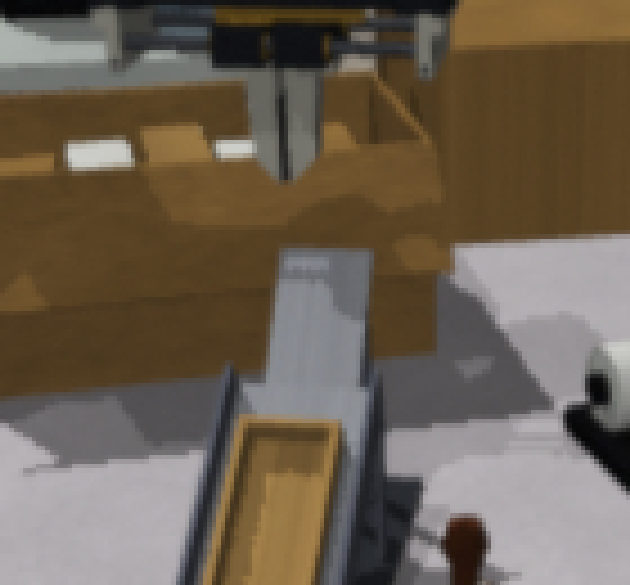

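The lid fell over hollow side up onto the slide. I'll lift the arm clear and check that it reached the stop.

{"op": "jog_arm", "data": {"plan": [[[0.3, 0, -0.5, 0, 0, 0, 0], [0.5, 0, -0.7, 0, 0, 0, 0], [0.5, 0, -0.7, 0, 0, 0, 0], [0.5, 0, -0.4, 0, 0, 0, 0], [0.5, 0, 0, 0, 0, 0, 0], [0.5, 0, 0, 0, 0, 0, 0], [0, 0, 0, 0, 0, 0, 0]]]}}

```text
time: 26.08
tool_pos: [0.499, 0.3296, 0.3263]
tool_rot: [3.141, -0.0, 1.273]
contact_force: [-0.5, -0.5, -0.9]
opening: 0.0004
```

```bash
python3 - <<'E'
from h import *; from plan import *
from cell import read_camera
for n in("side","top"):
    p,d=read_camera(n);W=cloud(n,d);q=w2r(W);cv2.imwrite(f"pics/{n}14.png",p[:,:,::-1])
    hs=cv2.cvtColor(p,cv2.COLOR_RGB2HSV)
    m=(hs[...,1]>60)&(hs[...,0]>8)&(hs[...,0]<28)&(abs(q[...,1])<50)&(q[...,0]>-75)&(q[...,0]<150)&(q[...,2]>15)&(q[...,2]<180)
    P=q[m]; th=np.radians(28);e=np.array([np.cos(th),0,-np.sin(th)]);nn=np.array([np.sin(th),0,np.cos(th)]);ap=np.array([-60,0,116])
    h=(P-ap)@nn;k=(h>14)&(h<30);uv=np.c_[(P-ap)@e,P[:,1]][k].astype(np.float32)
    print(n,len(uv),"along/lat",cv2.minAreaRect(uv),"u",np.percentile(uv[:,0],[1,99]),"rim h",np.median(h[k]),"floor h",np.median(h[(h<14)]))
L=np.array([56,0,79])-ap;print("expected landed u,h",L@e,L@nn, status.observe()["time"])
s=cv2.imread("pics/side14.png");cv2.imwrite("pics/side14c.png",cv2.resize(s[110:250,160:300],None,fx=4,fy=4))
E
```

```text
side 347 along/lat ((98.29865264892578, -1.3933792114257812), (203.26866149902344, 70.85157012939453), 4.518647193908691) u [ 38.2461776  190.37471069] rim h 21.052787695099155 floor h 5.969495540908083
top 287 along/lat ((118.37007141113281, 0.2587471008300781), (164.2482147216797, 60.419044494628906), 0.1540333479642868) u [ 37.22074966 198.33386871] rim h 21.268407499187273 floor h 6.150843633121493
expected landed u,h 119.79236859471348 21.78964034738304 26.175
```

View pics/side14c.png

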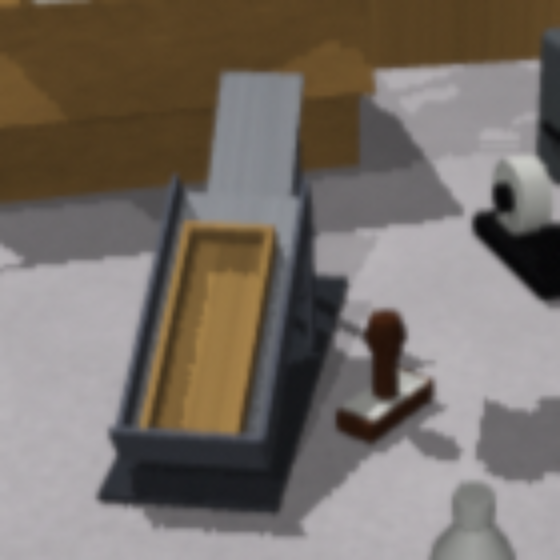

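View pics/top14.png

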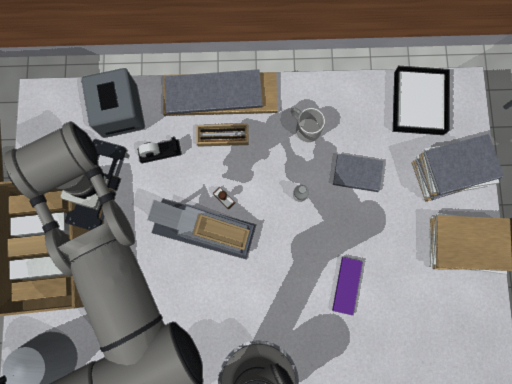

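```bash
python3 -c "
from cell import ticket; print(ticket.hand_in())"
```

```text
the job is handed in; nothing more can be done
None
```

I turned the lid over as asked and handed the job in at about 26 s of the 51 s allowed. I leaned it hollow side in on the backrest, let go, and saw it stay there with its lower end on the ledge. Then I pushed it over the apex from behind with shut fingers, and it fell onto the slide and slid down.

**Last checks:**
- **Lid:** it lies hollow side up between the side walls. In the top view its centre is 118 mm down the slide, against 120 mm expected at the stop. Its rim is 21 mm above the slide, against 22 mm expected, and it sits within 1 mm of centre and 0.2° of straight.
- **Side view:** its fitted outline was noisy (203 x 71 mm, tilted 4.5°) because part of the lid was hidden behind the stop wall. I relied on the top view and the picture.
- **Bystanders:** by eye, all of them were where they started in the last top picture. I did not measure each one.
- **Arm:** it was clear of everything, with no contact force beyond noise.

**What went wrong on the way:** my first grasp closed above the lid without touching it. The real fingertips are about 35 mm behind the reported TCP along the tool, which I measured by depth and corrected for. The second grasp held.

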